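Sweep the loose hub nuts into the collecting tray

TASK

Sweep the three loose dark steel hub nuts along the counter into the blue three-walled collecting tray through its open side, so that each nut lies wholly inside the tray. Push them gently with the fingertips, sliding them flat on the counter: do not pinch, pick up, lift or tip any nut. Leave the brass union, the rubber buffer and everything else on the counter where they are.

Things in the scene. Friction and masses are not known exactly. Their poses are not given: they have to be found in the camera images.
- nut1_c (a point): dark steel hub nut lying flat on the counter: hexagon 36 mm across flats, 42 mm across corners, 20 mm high, open 22 mm bore, about 90 g; this point is its centre, half-way up (10 mm above the counter when it lies flat)
- nut2_c (a point): dark steel hub nut lying flat on the counter: hexagon 36 mm across flats, 42 mm across corners, 20 mm high, open 22 mm bore, about 90 g; this point is its centre, half-way up (10 mm above the counter when it lies flat)
- nut3_c (a point): dark steel hub nut lying flat on the counter: hexagon 36 mm across flats, 42 mm across corners, 20 mm high, open 22 mm bore, about 90 g; this point is its centre, half-way up (10 mm above the counter when it lies flat)
- nut1: the same nut as nut1_c; the origin is the centre of its underside
- nut2: the same nut as nut2_c; the origin is the centre of its underside
- nut3: the same nut as nut3_c; the origin is the centre of its underside
- tray: blue tray screwed to the counter: walls 38 mm high, 6 mm thick, round a floor 170 (its x) by 150 mm (its y), level with the counter, no lip. Its whole -y side is open (yellow line on the floor); walls at +y, -x, +x. A screw tab 3 mm high stands 19 mm out from each side wall. Origin: centre of the floor. On the robot's left, open side towards its right, turned up to 0.3 rad
- tray_mouth (a point): middle of the tray's open side, on the floor (75 mm from the tray's origin along its -y)
- union_c (a point): loose brass pipe union standing upright among the nuts, round, 34 mm in diameter, 42 mm high, 150 g; this point is its centre, half-way up. Leave it alone
- buffer_c (a point): loose black rubber buffer standing upright among the nuts, round, 34 mm in diameter, 40 mm high, 60 g; this point is its centre, half-way up. Leave it alone
- spray: upright grey spray can with a yellow label, 56 mm in diameter, 170 mm high; origin at the centre of its underside. Leave it alone
- carton: red carton with a paper band, 70 mm (x) by 110 mm (y), 55 mm high; origin at the centre of its underside. Leave it alone
- tape: roll of brown tape lying flat, 100 mm in diameter, 24 mm high; origin at the centre of its underside. Leave it alone
- driver: screwdriver with a green handle, 200 mm long, lying along its x; origin near its middle. Leave it alone
- smallbox: brown cardboard box, a 60 mm cube; origin at the centre of its underside. Leave it alone
Mind the look-alikes: they are no part of the job. Leave any red look-alike of the nut3 alone.

How it is judged:
By the outcome, as a careful person would: the job done as asked, in the order asked, and still so for the second after the job is handed in, with the robot touching nothing.
It also fails if it takes over 72 s, if anything falls off the work surface, if the arm or the gripper's body presses on something with over 40 N, if the wrist force passes 120 N, or if a joint passes its speed limit or range.

ROBOT

A 7-joint arm with a two-finger parallel gripper is mounted at the origin on the work surface. World frame = base frame: x ahead of the robot, y to its left, z up, the work surface at z = 0. Lengths are in m, angles in rad, forces in N, time in s.
With the tool pointing down it reaches from about 0.425 to 0.95 m from the base axis. Payload 16.7 kg.
Tool frame: the origin (TCP) lies at the centre of the arm's flange, where the gripper is bolted on; the fingertips stand 199 mm ahead of it and the grasp point (between the pads) lies 180 mm ahead of it; z points along the fingers, x is the direction in which the jaws open and shut, and the axes are right-handed (so a half turn about z gives the same grasp; the last joint's range is limited). The gripper opens to 94 mm and grips with 3 to 60 N. Pads are 16 mm wide; open, the fingers measure 119 mm over their backs; the gripper's body (75 mm by 177 mm) begins 78 mm behind the grasp point.
Start: joints at [0.99, 0.426, 0.074, 1.606, -0.034, 1.111, -0.067], TCP at [0.282, -0.613, 0.405] pointing down, gripper open.
Joint ranges: [-2.85, 2.85], [-0.5, 2.14], [-1.23, 1.37], [0.21, 2.46], [-1.02, 4.16], [0.16, 2.05], [-2.73, 2.73]. Speed limits (rad/s): [1.89, 1.89, 2.39, 2.39, 3.01, 3.01, 3.01].

INTERFACE

Orientations are given as a rotation vector (axis times angle).
In Python, from cell import r, eyes gives the robot as it stands. The module is installed in compiled form; this text tells all that it offers.
- The arm moves only by the tool apply_moves, never from a script. Its arguments are lists of equal length, an entry for each row: "offset": the shift along the tool's x, y, z in mm, a list of three; "roll": the turn about the tool's z in rad; "jaw": the finger opening in mm, from 0 to 94. A call has 1 to 5 rows; each row is the pose to reach, as a shift and turn from the pose measured when the call began, along the tool's axes at that moment; what a row does not reach only later rows make up. A row lasts 1/10 s, in which the tool goes at most 50 mm and 8.59 degrees, less where a joint would pass 70% of its speed; a pose out of reach is approached as far as the arm can. A call with a gripper value outside its range is refused whole. The fingers move at their own pace and stop on an object; "squeeze" is the grip in N (left out, the last holds). Time passes only in rows, so rows that repeat a pose let the fingers close. It gives the time, the measured TCP pose, the force and the opening at its end, in the units of the state.
- r.sense(): the state, without advancing time (a new reading comes with each control period).
- eyes.grab_frame(name): name is "scene" or "top"; returns (picture, depth): 384x512x3 uint8, red, green, blue; 384x512 float32, m along the optical axis (not along the pixel's ray), 0 where there is no reading.
- eyes.camera_info(name): a dict with "camera_matrix" (3x3 intrinsics, pixels), "world_from_camera" (4x4, takes a point from camera to world coordinates). Camera axes: x right, y up, looking along -z (the intrinsics and any distortion apply to the point x, -y, -z); pixel columns grow to the right and rows downward; lengths in m; the calibration is good to about 2 mm. A picture is of the moment at which its call begins. camera_info takes no time and is no camera call.
- r.sign_off(): hands the job in, once; it reports no verdict.
The state is a dict: "time": time; "q": joint angles; "dq": joint speeds; "joint_torque": joint torques, N m; "eef_pos": TCP position; "ee_rot": TCP orientation; "wrist_force": force on the tool from outside, world axes, zero at the start; "wrist_torque": the same for the moment, N m; "width": opening from 0.0 (shut) to 1.0 (fully open).
Only numpy, scipy, OpenCV 4.12 (cv2) and the standard library are available. Lean on these libraries where they do the work, as an engineer would, in place of code of your own. Each camera call takes 0.05 s, during which the arm holds its last target.

## Working session

There is one attempt and no reset: what is moved stays moved. The work goes in short steps, Python scripts to look and compute and a tool call to move; the robot and the scene stay as the last step left them, time stands still between calls to the robot, and variables do not carry over. Pictures are saved under pics/ and viewed, and the job is handed in when it is done.

Besides the shell and the picture viewer there is one more tool, called as name([rows], argument=value, ...), one row to a line, values as JSON. apply_moves: Moves the arm, as the interface text tells. Its arguments: {"type":"object","properties":{"offset":{"type":"array"},"roll":{"type":"array"},"jaw":{"type":"array"},"squeeze":{"type":"number"}},"required":["offset","roll","jaw"]}

```bash
mkdir -p pics; python3 - <<'E'
from cell import r, eyes
import cv2,numpy as np
print(r.sense())
for n in("scene","top"):
    p,d=eyes.grab_frame(n); cv2.imwrite(f"pics/{n}0.png",p[:,:,::-1]); np.save(f"{n}0.npy",d)
    i=eyes.camera_info(n); print(n,{k:np.round(v,4).tolist() if not isinstance(v,str) else v for k,v in i.items()})
E
```

```text
{'time': 0.0, 'q': array([ 0.98946546,  0.42671899,  0.07379917,  1.60662018, -0.03408699,
        1.11080012, -0.06708102]), 'dq': array([ 1.58403179e-03,  6.28615233e-04,  1.22308327e-03, -3.54384493e-05,
       -5.23503947e-04,  2.18145193e-03,  9.29559637e-04]), 'joint_torque': array([ 2.28873629e-03, -9.35832739e+01,  3.66766155e+00, -4.54186392e+01,
       -4.89706406e-02,  2.02322361e-02,  3.64712685e-05]), 'eef_pos': array([ 0.28244239, -0.61285484,  0.40397678]), 'ee_rot': array([-2.64529586e+00,  1.69354740e+00,  1.77299680e-03]), 'wrist_force': array([ 0.21958682, -0.01430927,  0.65693137]), 'wrist_torque': array([ 0.01031733, -0.03278143, -0.00812635]), 'width': 0.9993038753401918}
scene {'camera_matrix': [[373.3479, 0.0, 255.5917], [0.0, 373.3479, 189.3412], [0.0, 0.0, 1.0]], 'world_from_camera': [[0.8134, -0.3273, 0.481, 1.0857], [0.5818, 0.4556, -0.6738, -0.7251], [0.0014, 0.8279, 0.5609, 0.6749], [0.0, 0.0, 0.0, 1.0]]}
top {'camera_matrix': [[423.5217, 0.0, 251.1812], [0.0, 423.5217, 194.1803], [0.0, 0.0, 1.0]], 'world_from_camera': [[0.0282, 0.9885, -0.1484, 0.3741], [-0.9995, 0.0254, -0.0203, -0.0183], [-0.0163, 0.1489, 0.9887, 1.4319], [0.0, 0.0, 0.0, 1.0]]}
```

View pics/scene0.png

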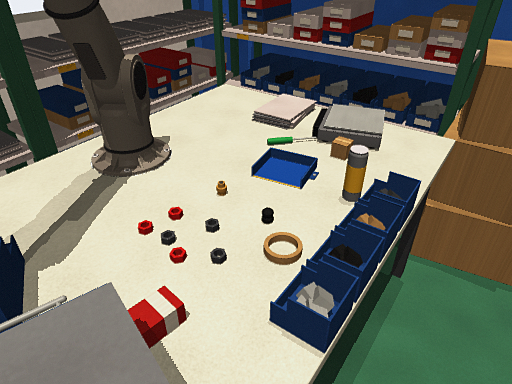

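View pics/top0.png

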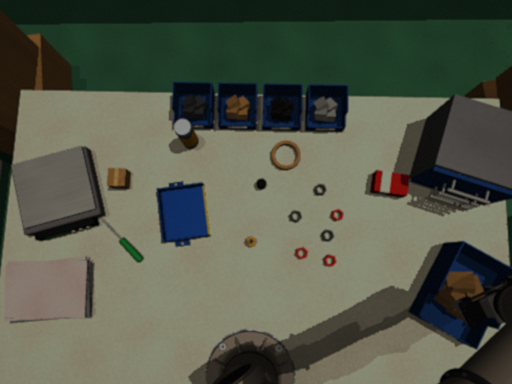

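The top view shows dark nuts near (320,189), (295,216) and (327,236), and red look-alikes at (337,215), (301,253) and (329,260). The union is at (250,241), the buffer at (261,184) and the tray around (183,213), with its mouth on the right at about x=208.

```bash
cat > h.py <<'E'
import cv2,numpy as np
from scipy.spatial.transform import Rotation as R
from cell import r,eyes
def ray(n,uv,z):
    i=eyes.camera_info(n);K=np.array(i["camera_matrix"]);T=np.array(i["world_from_camera"])
    uv=np.atleast_2d(np.asarray(uv,float))
    d=np.c_[(uv[:,0]-K[0,2])/K[0,0],-(uv[:,1]-K[1,2])/K[1,1],-np.ones(len(uv))]@T[:3,:3].T
    o=T[:3,3]; return o+d*((z-o[2])/d[:,2])[:,None]
def pix(n,P):
    i=eyes.camera_info(n);K=np.array(i["camera_matrix"]);T=np.array(i["world_from_camera"])
    c=(np.atleast_2d(P)-T[:3,3])@T[:3,:3]
    return np.c_[K[0,0]*c[:,0]/-c[:,2]+K[0,2],K[1,1]*c[:,1]/c[:,2]+K[1,2]]
def blobs(mask,n,z,amin=20,amax=4000):
    k,l,s,c=cv2.connectedComponentsWithStats(mask.astype(np.uint8))
    out=[]
    for j in range(1,k):
        if amin<=s[j,4]<=amax:
            cc=(s[j,0]+s[j,2]/2-.5,s[j,1]+s[j,3]/2-.5)
            out.append((np.round(c[j],1),s[j,2:5],np.round(ray(n,c[j],z)[0],4)))
    return out
E
python3 - <<'E'
from h import *
p=cv2.imread("pics/top0.png"); 
c=p[140:290,140:360]; cv2.imwrite("pics/crop0.png",cv2.resize(c,None,fx=3.6,fy=3.6,interpolation=cv2.INTER_CUBIC))
s=cv2.imread("pics/scene0.png"); c=s[130:290,120:330]; cv2.imwrite("pics/crops0.png",cv2.resize(c,None,fx=3.7,fy=3.7,interpolation=cv2.INTER_CUBIC))
for n,im in(("top",p),("scene",s)):
    h=cv2.cvtColor(im,cv2.COLOR_BGR2HSV)
    roi=np.zeros(im.shape[:2],bool)
    if n=="top": roi[140:290,140:360]=1
    else: roi[150:290,120:330]=1
    dark=(im.max(2)<100)&roi&~((h[...,1]>150)&(h[...,2]>60))
    print(n,"dark");[print(*b) for b in blobs(dark,n,.01 if n=="top" else .01)]
    red=((h[...,0]<8)|(h[...,0]>172))&(h[...,1]>150)&roi&(h[...,2]>80)
    print("red");[print(*b) for b in blobs(red,n,.01)]
    br=(h[...,0]>8)&(h[...,0]<25)&(h[...,1]>130)&roi
    print("brass");[print(*b) for b in blobs(br,n,.02,10)]
    ye=(h[...,0]>22)&(h[...,0]<35)&(h[...,1]>130)&roi
    print("yellow");[print(*b) for b in blobs(ye,n,.0,5)]
    bl=(h[...,0]>100)&(h[...,0]<130)&(h[...,1]>150)&roi
    print("blue");[print(*b) for b in blobs(bl,n,.0,200,9000)]
E
```

```text
top dark
[182.5 145.2] [ 30  13 307] [0.7531 0.2536 0.01  ]
[290.1 149.5] [21 18 71] [ 0.7465 -0.1187  0.01  ]
[278.8 163.7] [28 22 84] [ 0.6956 -0.081   0.01  ]
[260.1 184.1] [ 13  12 119] [ 0.6232 -0.0185  0.01  ]
[176.5 211.7] [ 55  66 693] [0.5211 0.2618 0.01  ]
[319.2 189.6] [ 13  12 114] [ 0.6091 -0.2193  0.01  ]
[294.6 216.3] [ 14  13 106] [ 0.5162 -0.1373  0.01  ]
[331.8 217.2] [ 6 11 21] [ 0.5162 -0.262   0.01  ]
[326.5 235.5] [ 14  12 115] [ 0.4546 -0.2445  0.01  ]
[246.  243.2] [ 6  8 20] [0.4217 0.0237 0.01  ]
red
[337.2 214.4] [11 10 54] [ 0.5261 -0.28    0.01  ]
[301.  252.9] [11 11 59] [ 0.3948 -0.1601  0.01  ]
[329.3 260.2] [12 11 64] [ 0.3735 -0.2537  0.01  ]
brass
[189.1 142.5] [17  7 91] [0.7603 0.2295 0.02  ]
[285.3 154.4] [ 29  28 259] [ 0.7264 -0.1021  0.02  ]
[204.2 197.3] [ 4 23 30] [0.5713 0.1687 0.02  ]
[250.6 241.1] [10 10 69] [0.4287 0.0082 0.02  ]
yellow
[206.1 212.2] [ 7 45 66] [0.5231 0.1628 0.    ]
blue
[181.6 212.7] [  50   63 2447] [0.5193 0.2463 0.    ]
scene dark
[137.8 160.3] [ 51  27 768] [ 0.0648 -0.0219  0.01  ]
[261.2 161.7] [ 19  26 153] [0.4
[... 342 characters left out ...]
55.6] [ 16  16 200] [ 0.6119 -0.2231  0.01  ]
[311.1 264.5] [13 10 53] [ 0.8166 -0.1139  0.01  ]
[300.3 279.3] [ 32  24 177] [ 0.8192 -0.1709  0.01  ]
[317.6 283. ] [21 13 67] [ 0.8575 -0.1574  0.01  ]
red
[174.6 212.7] [ 15  13 134] [ 0.3948 -0.162   0.01  ]
[144.7 227. ] [ 14  15 159] [ 0.3748 -0.2559  0.01  ]
[177.1 254.6] [ 16  16 186] [ 0.5254 -0.2804  0.01  ]
[163.1 288. ] [ 9  4 22] [ 0.5778 -0.3762  0.01  ]
brass
[276.5 181.7] [47 14 61] [0.5533 0.1368 0.02  ]
[221.3 188.2] [ 11  15 117] [0.4331 0.0038 0.02  ]
[282.5 247.7] [ 38  32 698] [ 0.7334 -0.1135  0.02  ]
yellow
blue
[285.6 166.9] [  67   38 1681] [0.5106 0.2628 0.    ]
[314.5 269.9] [  45   53 1107] [ 0.8282 -0.1159  0.    ]
```

View pics/crop0.png

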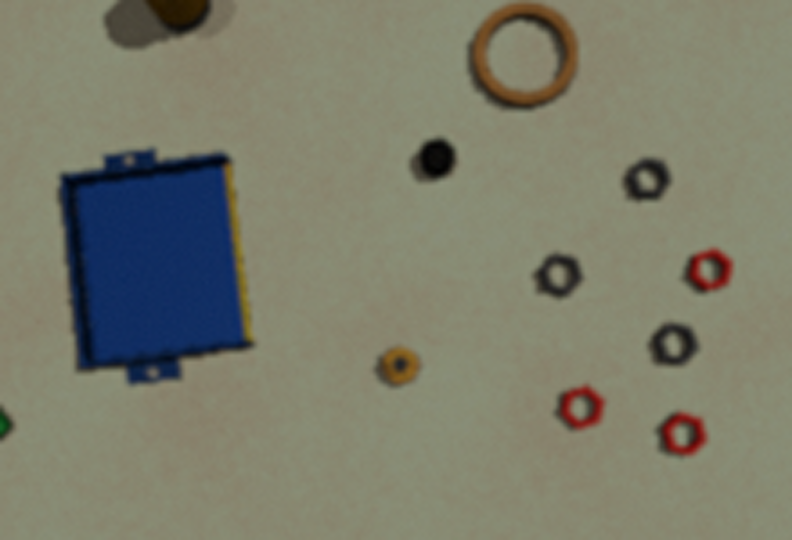

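View pics/crops0.png

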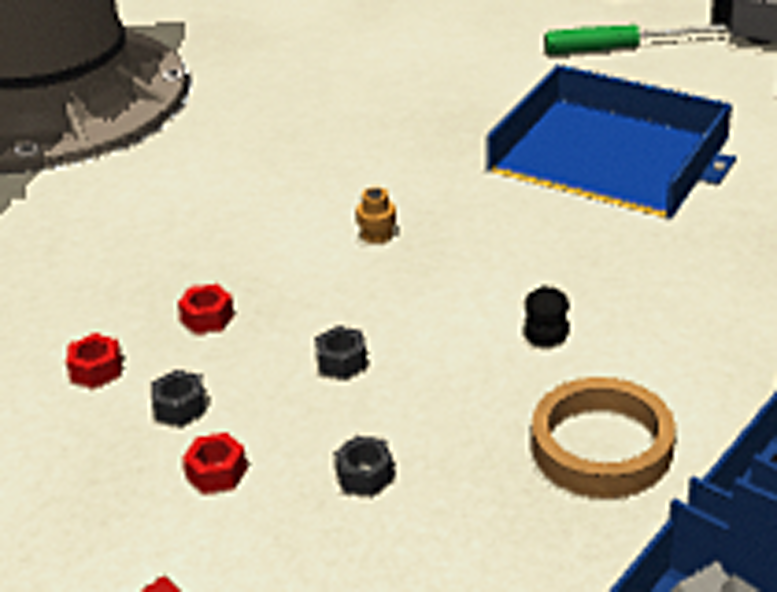

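```bash
cat >> h.py <<'E'
def go(x,y,z,yaw=0.):
    "offset (mm, tool axes) and roll to TCP xyz with tool x at world yaw"
    s=r.sense();M=R.from_rotvec(s["ee_rot"]).as_matrix();d=M.T@(np.array([x,y,z])-s["eef_pos"])*1000
    cur=np.arctan2(M[1,0],M[0,0]); ro=-(yaw-cur); ro=(ro+np.pi)%(2*np.pi)-np.pi
    print("t%.2f"%s["time"],"pos",np.round(s["eef_pos"],4),"yaw %.3f tilt"%cur,np.round(M[:,2],3),"->off",np.round(d,1),"roll %.3f"%ro,"F",np.round(s["wrist_force"],1),"w %.2f"%s["width"])
E
python3 - <<'E'
from h import *
for n,lo in(("top",(16,40)),("scene",(12,35))):
    im=cv2.imread(f"pics/{n}0.png");h=cv2.cvtColor(im,cv2.COLOR_BGR2HSV)
    m=(h[...,0]>lo[0])&(h[...,0]<lo[1])&(h[...,1]>110)
    roi=np.zeros(m.shape,bool)
    if n=="top": roi[183:238,198:215]=1
    else: roi[174:192,250:304]=1
    v,u=np.nonzero(m&roi); P=ray(n,np.c_[u,v],0)
    vx,vy,x0,y0=cv2.fitLine(P[:,:2].astype(np.float32),cv2.DIST_L2,0,.01,.01).ravel()
    t=(P[:,0]-x0)*vx+(P[:,1]-y0)*vy
    e=[np.round((x0+q*vx,y0+q*vy),4) for q in(t.min(),t.max())]
    print(n,len(u),e,np.hypot(*(e[0]-e[1])),np.mean(e,0),"ang",np.arctan(vy/vx))
# objects top-centre by rays
print("buffer top/union top", ray("top",[[261.3,183.6],[250.6,241.1]],.04), ray("scene",[[267.2,215.5],[221.3,188.2]],.02))
print("spray",ray("top",[[183,127]],.17))
go(.517,-.185,.30,0)
E
```

```text
top 94 [array([0.4493, 0.1502]), array([0.6166, 0.178 ])] 0.16959401522459458 [0.53295 0.1641 ] ang 0.16486582
scene 64 [array([0.4494, 0.1485]), array([0.6163, 0.1761])] 0.16916669293924255 [0.53285 0.1623 ] ang 0.16365713
buffer top/union top [[ 0.6195751  -0.02250394  0.04      ]
 [ 0.42790837  0.00776599  0.04      ]] [[ 0.62770846 -0.02669575  0.02      ]
 [ 0.43290506  0.00398007  0.02      ]]
spray [[0.76833235 0.22452219 0.17      ]]
t0.10 pos [ 0.2824 -0.6129  0.4041] yaw -1.139 tilt [-0.001  0.001 -1.   ] ->off [-290.3 -392.1  104.4] roll -1.139 F [-0.4 -0.   1.2] w 1.00
```

apply_moves([
  [-29, -39, 0],
  [-58, -78, 0],
  [-87, -118, 5],
  [-116, -157, 10],
  [-145, -196, 15],
], roll=[-0.11, -0.23, -0.34, -0.46, -0.57], jaw=[24, 24, 24, 24, 24])

```text
time: 0.6
eef_pos: [0.4002, -0.3973, 0.389]
ee_rot: [-3.017, 0.874, 0.001]
wrist_force: [-0.1, -0.1, -0.1]
width: 0.613
```

```bash
python3 -c "
from h import *
go(.517,-.185,.30,0)"
```

```text
t0.60 pos [ 0.4002 -0.3973  0.389 ] yaw -0.564 tilt [-0.001  0.001 -1.   ] ->off [ -14.7 -241.8   89.1] roll -0.564 F [-0.1 -0.1 -0.1] w 0.61
```

apply_moves([
  [-3, -48, 18],
  [-6, -97, 36],
  [-9, -145, 53],
  [-12, -194, 71],
  [-15, -242, 89],
], roll=[-0.11, -0.23, -0.34, -0.45, -0.564], jaw=[24, 24, 24, 24, 24])

```text
time: 1.1
eef_pos: [0.5128, -0.1913, 0.3031]
ee_rot: [-3.141, -0.006, 0.001]
wrist_force: [1.2, -1.2, 0.7]
width: 0.255
```

```bash
python3 -c "
from h import *
go(.517,-.185,.204,0)"
```

```text
t1.10 pos [ 0.5128 -0.1913  0.3031] yaw 0.004 tilt [-0.     0.001 -1.   ] ->off [ 4.3 -6.2 99.1] roll 0.004 F [ 1.2 -1.2  0.7] w 0.25
```

apply_moves([
  [4, -3, 30],
  [4, -3, 60],
  [4, -3, 85],
  [4, -3, 99],
  [4, -3, 99],
], roll=[0, 0, 0, 0, 0], jaw=[24, 24, 24, 24, 24])

```text
time: 1.6
eef_pos: [0.5161, -0.188, 0.2025]
ee_rot: [-3.14, -0.007, 0.005]
wrist_force: [-0.2, 0.2, 0.4]
width: 0.258
```

```bash
python3 -c "
from h import *
go(.516,.25,.204,0)
p,d=eyes.grab_frame('scene');cv2.imwrite('pics/s1.png',cv2.resize(p[120:300,120:360,::-1],None,fx=3.3,fy=3.3))"
```

```text
t1.60 pos [ 0.5161 -0.188   0.2025] yaw 0.004 tilt [-0.003  0.002 -1.   ] ->off [   1.7 -438.    -0.7] roll 0.004 F [-0.2  0.2  0.4] w 0.26
```

View pics/s1.png

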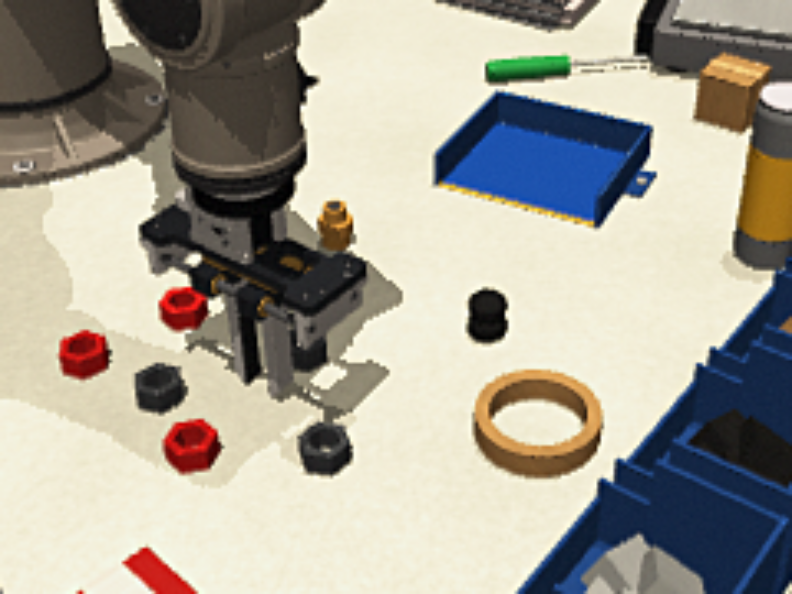

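The gripper is down behind nut B, at about (310,350) in this crop, and nothing else is touched. I'll push it gently.

apply_moves([
  [0, -8, -1],
  [0, -16, -1],
  [0, -26, -1],
  [0, -38, -1],
  [0, -50, -1],
], roll=[0, 0, 0, 0, 0], jaw=[24, 24, 24, 24, 24])

```text
time: 2.15
eef_pos: [0.5165, -0.137, 0.2052]
ee_rot: [-3.14, -0.007, 0.002]
wrist_force: [0.1, -1.2, -0.1]
width: 0.252
```

apply_moves([
  [0, -13, 0],
  [0, -26, 0],
  [0, -39, 0],
  [0, -52, 0],
  [0, -65, 0],
], roll=[0, 0, 0, 0, 0], jaw=[24, 24, 24, 24, 24])

```text
time: 2.65
eef_pos: [0.5162, -0.0708, 0.2053]
ee_rot: [-3.14, -0.007, 0.002]
wrist_force: [-0.1, -1.1, 0.9]
width: 0.258
```

```bash
python3 -c "
from h import *
go(.516,.25,.204,0)
p,d=eyes.grab_frame('scene');cv2.imwrite('pics/s2.png',cv2.resize(p[120:300,120:360,::-1],None,fx=3.3,fy=3.3))"
```

```text
t2.65 pos [ 0.5162 -0.0708  0.2053] yaw 0.005 tilt [-0.001  0.001 -1.   ] ->off [   1.3 -320.8    1.7] roll 0.005 F [-0.1 -1.1  0.9] w 0.26
```

View pics/s2.png

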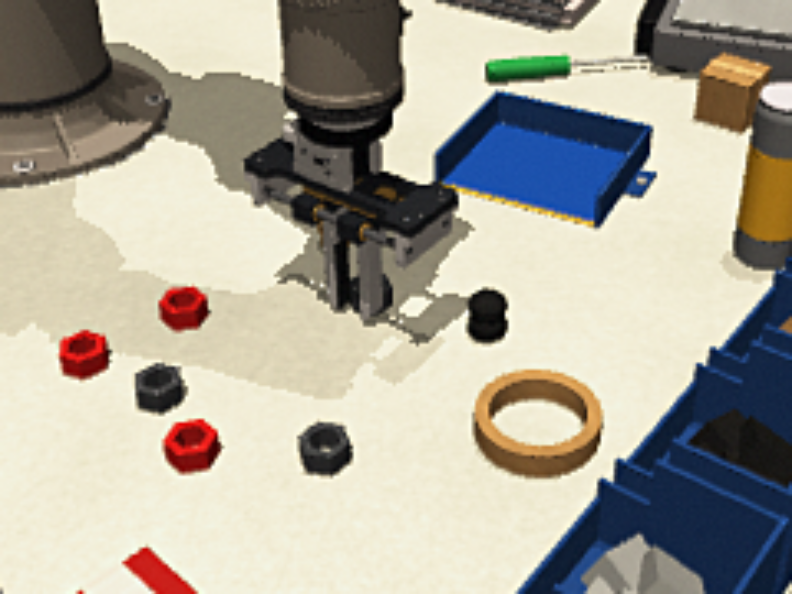

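The nut is cradled ahead of the fingers, at about (372,292), and is sliding flat. I'll carry on.

apply_moves([
  [0, -13, 1],
  [0, -26, 1],
  [0, -39, 1],
  [0, -52, 1],
  [0, -65, 1],
], roll=[0, 0, 0, 0, 0], jaw=[24, 24, 24, 24, 24])

```text
time: 3.2
eef_pos: [0.5158, -0.0027, 0.2045]
ee_rot: [-3.139, -0.01, 0.002]
wrist_force: [0.9, -0.5, 0.2]
width: 0.257
```

apply_moves([
  [0, -13, 0],
  [0, -26, 0],
  [0, -39, 0],
  [0, -52, 0],
  [0, -65, 0],
], roll=[0, 0, 0, 0, 0], jaw=[24, 24, 24, 24, 24])

```text
time: 3.7
eef_pos: [0.5154, 0.0634, 0.2046]
ee_rot: [-3.139, -0.01, 0.002]
wrist_force: [0.3, 0.0, 0.0]
width: 0.252
```

apply_moves([
  [0, -13, 0],
  [0, -26, 0],
  [0, -39, 0],
  [0, -52, 0],
  [0, -65, 0],
], roll=[0, 0, 0, 0, 0], jaw=[24, 24, 24, 24, 24])

```text
time: 4.2
eef_pos: [0.5149, 0.1295, 0.2048]
ee_rot: [-3.139, -0.01, 0.002]
wrist_force: [-0.5, 0.1, 0.3]
width: 0.257
```

```bash
python3 -c "
from h import *
go(.516,.25,.204,0)
p,d=eyes.grab_frame('scene');cv2.imwrite('pics/s3.png',cv2.resize(p[120:300,120:360,::-1],None,fx=3.3,fy=3.3))"
```

```text
t4.20 pos [0.5149 0.1295 0.2048] yaw 0.006 tilt [-0.001  0.002 -1.   ] ->off [   1.9 -120.5    1.1] roll 0.006 F [-0.5  0.1  0.3] w 0.26
```

View pics/s3.png

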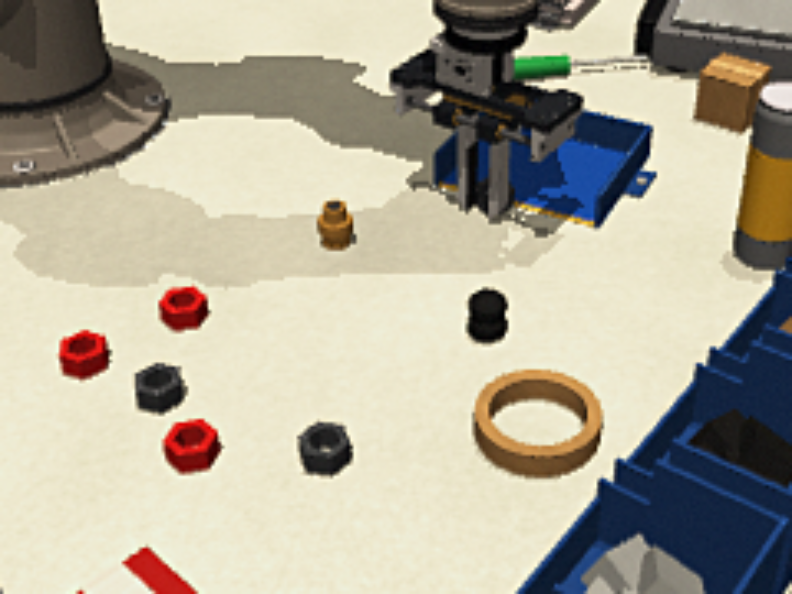

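apply_moves([
  [0, -13, 0],
  [0, -26, 0],
  [0, -39, 0],
  [0, -52, 0],
  [0, -65, 0],
], roll=[0, 0, 0, 0, 0], jaw=[24, 24, 24, 24, 24])

```text
time: 4.75
eef_pos: [0.5142, 0.1978, 0.2052]
ee_rot: [-3.138, -0.013, 0.001]
wrist_force: [0.6, -0.7, 0.2]
width: 0.257
```

apply_moves([
  [0, -13, 0],
  [0, -26, 0],
  [0, -36, 0],
  [0, -43, 0],
  [0, -48, 0],
], roll=[0, 0, 0, 0, 0], jaw=[24, 24, 24, 24, 24])

```text
time: 5.25
eef_pos: [0.5138, 0.2464, 0.2053]
ee_rot: [-3.138, -0.014, 0.001]
wrist_force: [0.5, -0.5, 0.9]
width: 0.255
```

apply_moves([
  [0, 8, 0],
  [0, 20, 0],
  [0, 35, -30],
  [0, 50, -70],
  [0, 60, -100],
], roll=[0, 0, 0, 0, 0], jaw=[24, 24, 24, 24, 24])

```text
time: 5.75
eef_pos: [0.5145, 0.1833, 0.3067]
ee_rot: [-3.139, -0.01, 0.001]
wrist_force: [0.4, 0.4, 1.3]
width: 0.256
```

```bash
python3 -c "
from h import *
go(.63,-.265,.31,.39)
p,d=eyes.grab_frame('scene');cv2.imwrite('pics/s4.png',cv2.resize(p[120:300,120:360,::-1],None,fx=3.3,fy=3.3))"
```

```text
t5.75 pos [0.5145 0.1833 0.3067] yaw 0.006 tilt [-0.001  0.003 -1.   ] ->off [112.6 449.   -4.6] roll -0.384 F [0.4 0.4 1.3] w 0.26
```

View pics/s4.png

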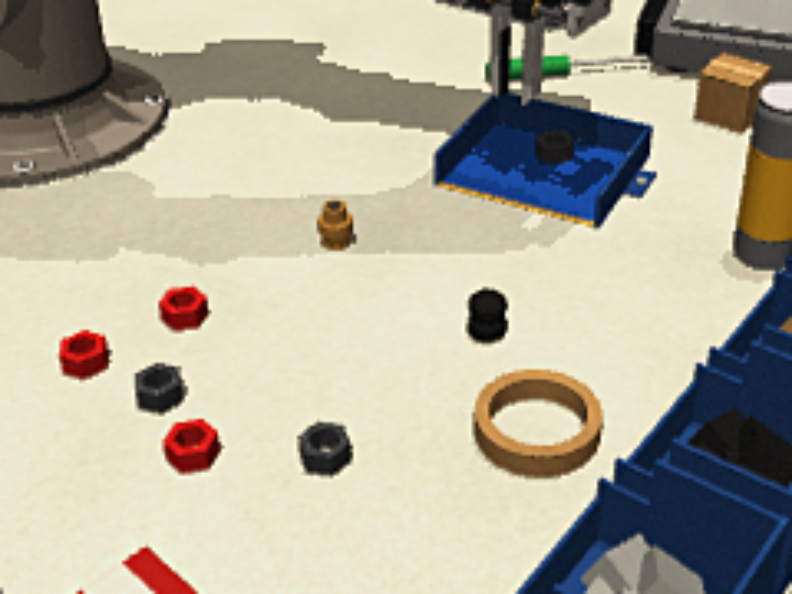

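Nut B lies flat deep in the tray, at about (553,147), and the rest is unmoved. Next is nut A. It needs a diagonal first leg to pass left of the buffer.

apply_moves([
  [12, 45, 0],
  [24, 90, 0],
  [36, 135, 0],
  [47, 180, 0],
  [58, 225, 0],
], roll=[-0.04, -0.08, -0.12, -0.16, -0.2], jaw=[24, 24, 24, 24, 24])

```text
time: 6.3
eef_pos: [0.5743, -0.0457, 0.3102]
ee_rot: [-3.122, -0.321, -0.007]
wrist_force: [0.9, -0.3, 0.4]
width: 0.256
```

```bash
python3 -c "
from h import *
go(.6287,-.265,.305,.406)"
```

```text
t6.30 pos [ 0.5743 -0.0457  0.3102] yaw 0.205 tilt [ 0.004  0.003 -1.   ] ->off [  8.5 225.7   4.7] roll -0.201 F [ 0.9 -0.3  0.4] w 0.26
```

apply_moves([
  [2, 46, 1],
  [4, 92, 2],
  [6, 138, 3],
  [8, 184, 4],
  [9, 226, 5],
], roll=[-0.04, -0.08, -0.12, -0.16, -0.2], jaw=[24, 24, 24, 24, 24])

```text
time: 6.8
eef_pos: [0.6281, -0.2691, 0.3044]
ee_rot: [-3.076, -0.631, -0.007]
wrist_force: [0.0, 0.3, 0.5]
width: 0.255
```

```bash
python3 -c "
from h import *
go(.6287,-.265,.204,.406)"
```

```text
t6.80 pos [ 0.6281 -0.2691  0.3044] yaw 0.405 tilt [ 0.004  0.003 -1.   ] ->off [  1.7  -3.5 100.4] roll -0.001 F [0.  0.3 0.5] w 0.26
```

apply_moves([
  [2, -2, 30],
  [2, -2, 60],
  [2, -2, 85],
  [2, -2, 99],
  [2, -2, 99],
], roll=[0, 0, 0, 0, 0], jaw=[24, 24, 24, 24, 24])

```text
time: 7.3
eef_pos: [0.6283, -0.2669, 0.2034]
ee_rot: [-3.075, -0.629, -0.002]
wrist_force: [-0.0, 0.6, -0.2]
width: 0.256
```

```bash
python3 -c "
from h import *
go(.549,-.08,.2045,.406)
p,d=eyes.grab_frame('scene');cv2.imwrite('pics/s5.png',cv2.resize(p[120:300,120:360,::-1],None,fx=3.3,fy=3.3))"
```

```text
t7.30 pos [ 0.6283 -0.2669  0.2034] yaw 0.404 tilt [ 0.001  0.003 -1.   ] ->off [   0.5 -203.    -0.5] roll -0.002 F [-0.   0.6 -0.2] w 0.26
```

View pics/s5.png

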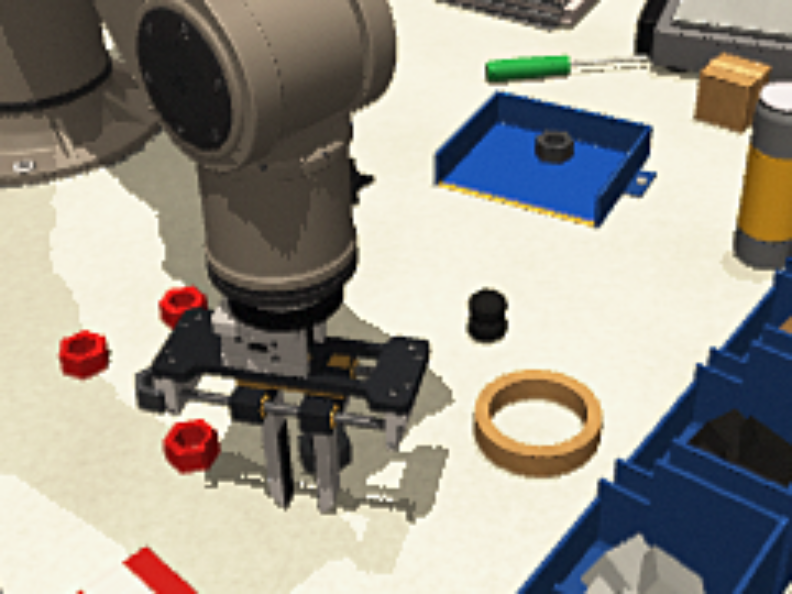

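The fingers are down behind nut A, at about (325,450), centred and clear of the red nut at (190,445).

apply_moves([
  [0, -8, -1],
  [0, -16, -1],
  [0, -26, -1],
  [0, -38, -1],
  [0, -50, -1],
], roll=[0, 0, 0, 0, 0], jaw=[24, 24, 24, 24, 24])

```text
time: 7.85
eef_pos: [0.6091, -0.2197, 0.2067]
ee_rot: [-3.076, -0.63, -0.006]
wrist_force: [0.9, -1.6, 1.7]
width: 0.254
```

apply_moves([
  [0, -13, 0],
  [0, -26, 0],
  [0, -39, 0],
  [0, -52, 0],
  [0, -65, 0],
], roll=[0, 0, 0, 0, 0], jaw=[24, 24, 24, 24, 24])

```text
time: 8.35
eef_pos: [0.5831, -0.159, 0.2068]
ee_rot: [-3.076, -0.631, -0.006]
wrist_force: [0.8, -0.7, 0.3]
width: 0.251
```

apply_moves([
  [0, -13, 0],
  [0, -26, 0],
  [0, -39, 0],
  [0, -50, 0],
  [0, -60, 0],
], roll=[0, 0, 0, 0, 0], jaw=[24, 24, 24, 24, 24])

```text
time: 8.85
eef_pos: [0.5591, -0.1029, 0.2068]
ee_rot: [-3.076, -0.631, -0.006]
wrist_force: [0.0, 0.5, -1.7]
width: 0.256
```

```bash
python3 -c "
from h import *
go(.549,-.08,.2045,.406)
p,d=eyes.grab_frame('scene');cv2.imwrite('pics/s6.png',cv2.resize(p[120:300,120:360,::-1],None,fx=3.3,fy=3.3))
p,d=eyes.grab_frame('top');cv2.imwrite('pics/t6.png',cv2.resize(p[140:290,140:360,::-1],None,fx=3.3,fy=3.3))"
```

```text
t8.85 pos [ 0.5591 -0.1029  0.2068] yaw 0.405 tilt [ 0.003  0.002 -1.   ] ->off [ -0.3 -25.    2.3] roll -0.001 F [ 0.   0.5 -1.7] w 0.26
```

View pics/s6.png

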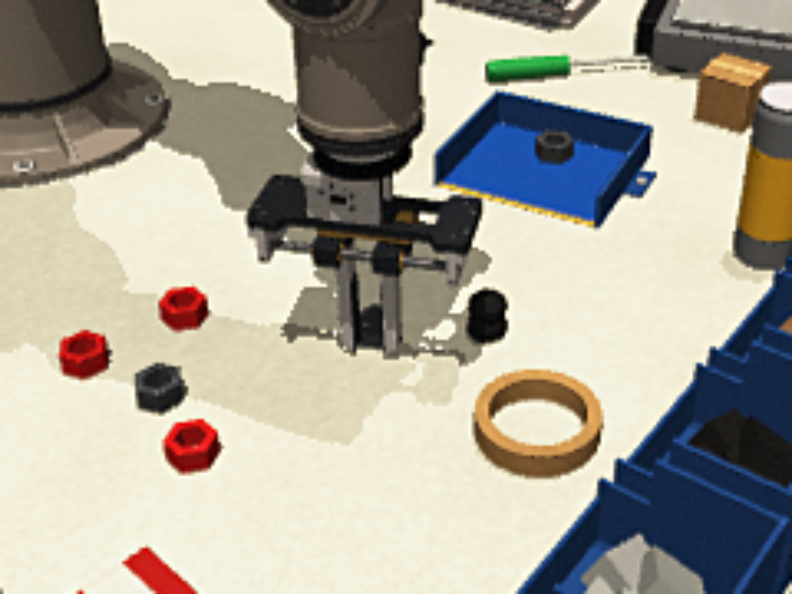

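View pics/t6.png

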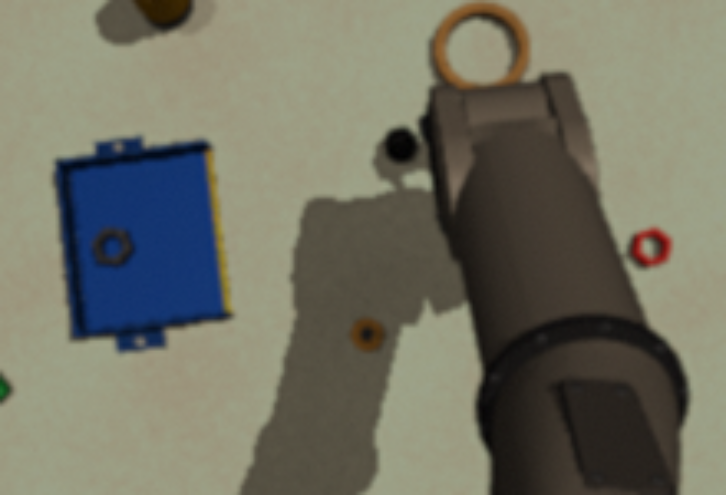

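```bash
cat >> h.py <<'E'
def rows(way,lead=.024,z=.2045):
    for x,y,w in way: go(x+lead*np.sin(w),y-lead*np.cos(w),z,w)
E
python3 -c "
from h import *
rows([(.546,-.073,.33),(.5435,-.064,.25),(.542,-.054,.17),(.541,-.044,.09),(.541,-.034,.01)])"
```

```text
t8.95 pos [ 0.5591 -0.1024  0.2068] yaw 0.406 tilt [ 0.003  0.003 -1.   ] ->off [-2.3 -8.2  2.3] roll 0.076 F [ 0.3 -0.4 -0.1] w 0.25
t8.95 pos [ 0.5591 -0.1024  0.2068] yaw 0.406 tilt [ 0.003  0.003 -1.   ] ->off [ -2.9 -17.7   2.3] roll 0.156 F [ 0.3 -0.4 -0.1] w 0.25
t8.95 pos [ 0.5591 -0.1024  0.2068] yaw 0.406 tilt [ 0.003  0.003 -1.   ] ->off [ -2.2 -27.9   2.3] roll 0.236 F [ 0.3 -0.4 -0.1] w 0.25
t8.95 pos [ 0.5591 -0.1024  0.2068] yaw 0.406 tilt [ 0.003  0.003 -1.   ] ->off [ -1.1 -38.    2.4] roll 0.316 F [ 0.3 -0.4 -0.1] w 0.25
t8.95 pos [ 0.5591 -0.1024  0.2068] yaw 0.406 tilt [ 0.003  0.003 -1.   ] ->off [  1.1 -47.8   2.4] roll 0.396 F [ 0.3 -0.4 -0.1] w 0.25
```

apply_moves([
  [-2, -8, 1],
  [-3, -18, 1],
  [-2, -28, 1],
  [-1, -38, 1],
  [1, -48, 1],
], roll=[0.08, 0.16, 0.24, 0.32, 0.4], jaw=[24, 24, 24, 24, 24])

```text
time: 9.45
eef_pos: [0.5411, -0.0581, 0.2059]
ee_rot: [-3.139, -0.003, -0.005]
wrist_force: [-0.1, -0.2, 0.9]
width: 0.256
```

```bash
python3 -c "
from h import *
p,d=eyes.grab_frame('scene');cv2.imwrite('pics/s7.png',cv2.resize(p[120:300,120:360,::-1],None,fx=3.3,fy=3.3))
rows([(.542,-.024,-.04),(.545,.038,-.07),(.566,.23,-.07)])"
```

```text
t9.50 pos [ 0.5409 -0.0563  0.2059] yaw -0.002 tilt [ 0.003  0.003 -1.   ] ->off [ 0.1 -8.3  1.5] roll 0.038 F [-1.3  1.7  0.5] w 0.26
t9.50 pos [ 0.5409 -0.0563  0.2059] yaw -0.002 tilt [ 0.003  0.003 -1.   ] ->off [  2.3 -70.4   1.7] roll 0.068 F [-1.3  1.7  0.5] w 0.26
t9.50 pos [ 0.5409 -0.0563  0.2059] yaw -0.002 tilt [ 0.003  0.003 -1.   ] ->off [  22.9 -262.4    2.4] roll 0.068 F [-1.3  1.7  0.5] w 0.26
```

View pics/s7.png

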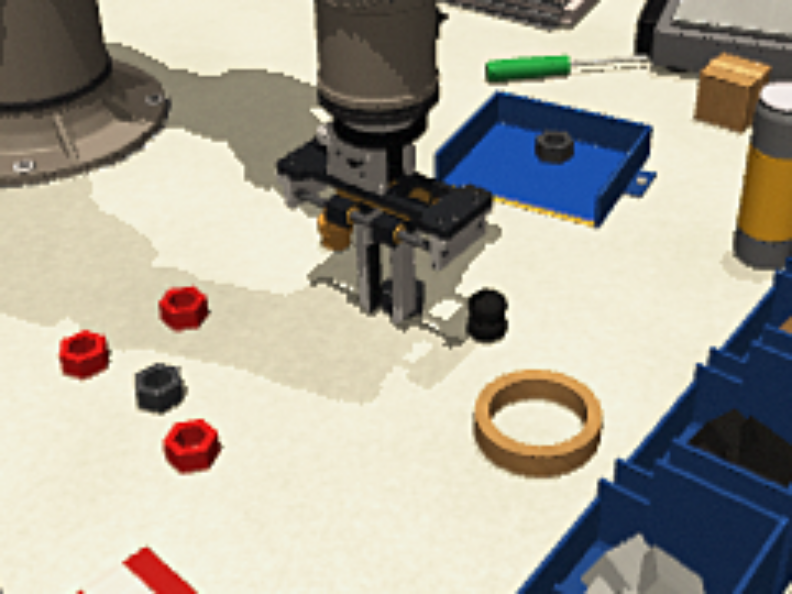

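Nut A is still cradled ahead, at about (403,290), and the buffer is clear. I'll go on.

apply_moves([
  [0, -10, 1],
  [0, -22, 1],
  [1, -35, 1],
  [2, -48, 1],
  [3, -61, 1],
], roll=[0.02, 0.04, 0.06, 0.07, 0.07], jaw=[24, 24, 24, 24, 24])

```text
time: 10.0
eef_pos: [0.5443, 0.0046, 0.2051]
ee_rot: [-3.136, 0.112, -0.005]
wrist_force: [-0.2, -0.3, -0.5]
width: 0.255
```

apply_moves([
  [0, -13, 0],
  [0, -26, 0],
  [0, -39, 0],
  [0, -52, 0],
  [0, -65, 0],
], roll=[0, 0, 0, 0, 0], jaw=[24, 24, 24, 24, 24])

```text
time: 10.5
eef_pos: [0.549, 0.0706, 0.2054]
ee_rot: [-3.136, 0.111, -0.005]
wrist_force: [-0.7, 0.7, -1.1]
width: 0.25
```

```bash
python3 -c "
from h import *
p,d=eyes.grab_frame('scene');cv2.imwrite('pics/s8.png',cv2.resize(p[120:300,120:360,::-1],None,fx=3.3,fy=3.3))
rows([(.566,.23,-.07)])"
```

```text
t10.55 pos [0.5491 0.0729 0.2055] yaw -0.069 tilt [ 0.004  0.004 -1.   ] ->off [   6.  -133.9    1.6] roll 0.001 F [0.1 3.2 0. ] w 0.26
```

View pics/s8.png

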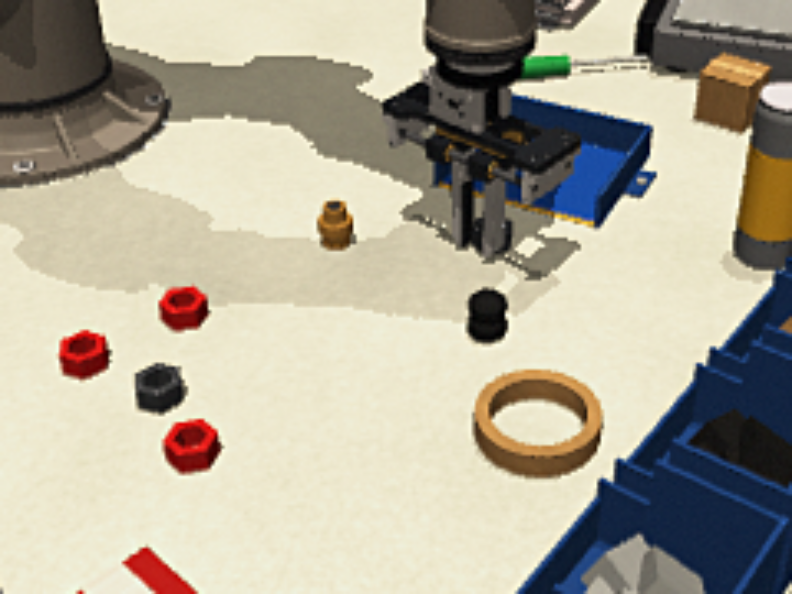

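apply_moves([
  [0, -13, 0],
  [1, -26, 0],
  [1, -39, 0],
  [2, -52, 0],
  [3, -65, 0],
], roll=[0, 0, 0, 0, 0], jaw=[24, 24, 24, 24, 24])

```text
time: 11.05
eef_pos: [0.5566, 0.1387, 0.2058]
ee_rot: [-3.135, 0.108, -0.006]
wrist_force: [-0.2, -0.9, -0.5]
width: 0.255
```

apply_moves([
  [0, -13, 0],
  [1, -26, 0],
  [2, -39, 0],
  [3, -52, 0],
  [3, -63, 0],
], roll=[0, 0, 0, 0, 0], jaw=[24, 24, 24, 24, 24])

```text
time: 11.55
eef_pos: [0.5641, 0.2026, 0.2061]
ee_rot: [-3.135, 0.107, -0.006]
wrist_force: [-0.0, -0.5, 0.3]
width: 0.256
```

```bash
python3 -c "
from h import *
p,d=eyes.grab_frame('scene');cv2.imwrite('pics/s9.png',cv2.resize(p[120:300,120:360,::-1],None,fx=3.3,fy=3.3))
rows([(.566,.23,-.07)])"
```

```text
t11.60 pos [0.564  0.2044 0.2061] yaw -0.067 tilt [ 0.004  0.006 -1.   ] ->off [ 0.2 -1.7  1.6] roll 0.003 F [-0.4  2.2  1. ] w 0.25
```

View pics/s9.png

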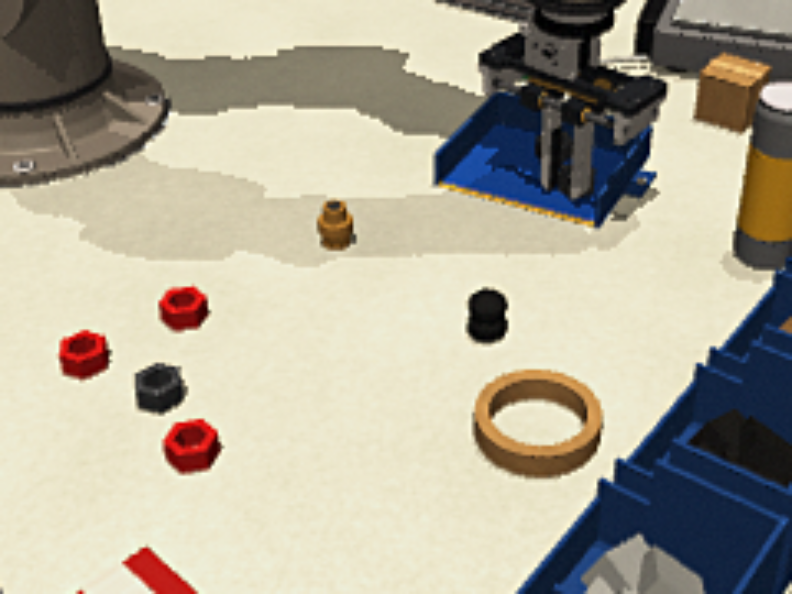

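apply_moves([
  [0, 8, 0],
  [0, 22, -5],
  [0, 40, -40],
  [0, 65, -80],
  [0, 100, -100],
], roll=[0, 0, 0, 0, 0], jaw=[24, 24, 24, 24, 24])

```text
time: 12.1
eef_pos: [0.557, 0.1024, 0.3088]
ee_rot: [-3.133, 0.105, -0.011]
wrist_force: [0.1, -0.9, 0.7]
width: 0.252
```

```bash
python3 -c "
from h import *
p,d=eyes.grab_frame('scene');cv2.imwrite('pics/s10.png',cv2.resize(p[120:300,120:360,::-1],None,fx=3.3,fy=3.3))
go(.4515,-.292,.305,-.098)"
```

```text
t12.15 pos [0.5574 0.0956 0.3106] yaw -0.073 tilt [ 0.009  0.004 -1.   ] ->off [-77.3 394.4   3.3] roll 0.025 F [ 1.9 -7.6  3.2] w 0.26
```

View pics/s10.png

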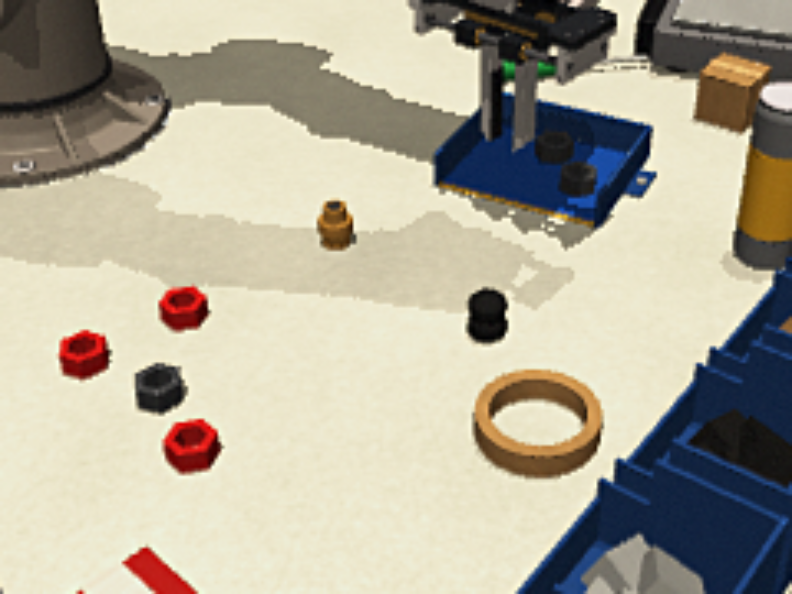

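Nut A lies flat inside the tray, at about (577,178), beside B at (553,147). Next is nut C.

apply_moves([
  [-8, 40, 0],
  [-16, 80, 0],
  [-24, 120, 1],
  [-32, 160, 1],
  [-39, 200, 2],
], roll=[0, 0.01, 0.02, 0.02, 0.02], jaw=[24, 24, 24, 24, 24])

```text
time: 12.65
eef_pos: [0.5021, -0.1041, 0.3077]
ee_rot: [-3.135, 0.15, -0.014]
wrist_force: [1.3, 0.3, 0.3]
width: 0.256
```

apply_moves([
  [-8, 40, 0],
  [-16, 80, 0],
  [-24, 120, 1],
  [-32, 160, 1],
  [-38, 192, 2],
], roll=[0, 0, 0, 0, 0], jaw=[24, 24, 24, 24, 24])

```text
time: 13.15
eef_pos: [0.4434, -0.295, 0.3049]
ee_rot: [-3.135, 0.155, -0.014]
wrist_force: [1.2, 0.6, -0.6]
width: 0.255
```

```bash
python3 -c "
from h import *
go(.4515,-.292,.204,-.098)"
```

```text
t13.15 pos [ 0.4434 -0.295   0.3049] yaw -0.099 tilt [ 0.009  0.002 -1.   ] ->off [  6.9  -3.5 101. ] roll -0.001 F [ 1.2  0.6 -0.6] w 0.26
```

apply_moves([
  [7, -2, 30],
  [7, -2, 60],
  [7, -2, 85],
  [7, -2, 99],
  [7, -2, 99],
], roll=[0, 0, 0, 0, 0], jaw=[24, 24, 24, 24, 24])

```text
time: 13.65
eef_pos: [0.4501, -0.2939, 0.2047]
ee_rot: [-3.134, 0.157, -0.009]
wrist_force: [-0.1, 0.5, 0.2]
width: 0.256
```

```bash
python3 -c "
from h import *
p,d=eyes.grab_frame('scene');cv2.imwrite('pics/s11.png',cv2.resize(p[120:300,120:360,::-1],None,fx=3.3,fy=3.3))
rows([(.4955,.157,-.098)])"
```

```text
t13.70 pos [ 0.4508 -0.294   0.2059] yaw -0.100 tilt [ 0.008  0.003 -1.   ] ->off [-4.000e-01 -4.292e+02  2.900e+00] roll -0.002 F [ 0.2 -0.9  0.1] w 0.26
```

View pics/s11.png

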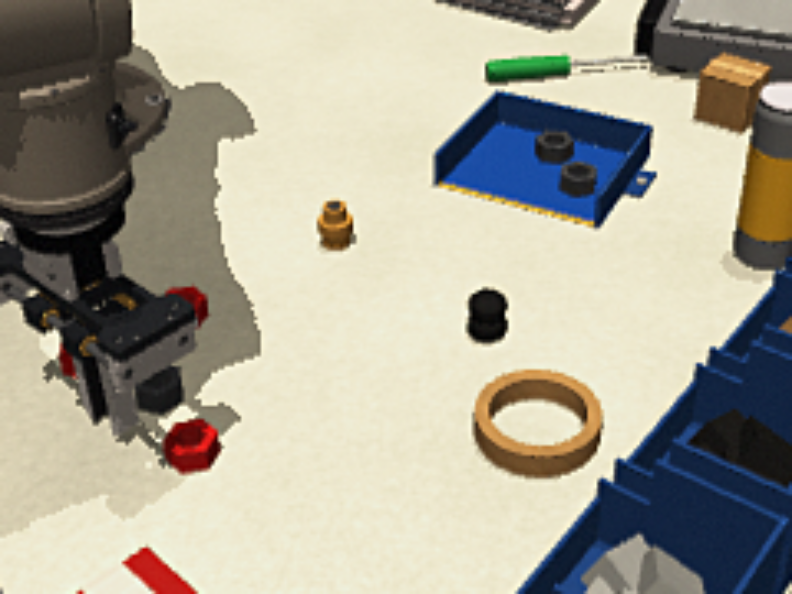

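The fingers are behind nut C, at (160,390), and both red nuts are clear. Pushing.

apply_moves([
  [0, -8, 1],
  [0, -16, 1],
  [0, -26, 1],
  [0, -38, 1],
  [0, -50, 1],
], roll=[0, 0, 0, 0, 0], jaw=[24, 24, 24, 24, 24])

```text
time: 14.2
eef_pos: [0.456, -0.2429, 0.2055]
ee_rot: [-3.135, 0.156, -0.013]
wrist_force: [0.3, -0.9, 1.4]
width: 0.253
```

apply_moves([
  [0, -13, 0],
  [0, -26, 0],
  [0, -39, 0],
  [0, -52, 0],
  [0, -65, 0],
], roll=[0, 0, 0, 0, 0], jaw=[24, 24, 24, 24, 24])

```text
time: 14.7
eef_pos: [0.4625, -0.1771, 0.2056]
ee_rot: [-3.135, 0.156, -0.013]
wrist_force: [0.4, -0.0, 0.1]
width: 0.254
```

apply_moves([
  [0, -13, 0],
  [0, -26, 0],
  [0, -39, 0],
  [0, -52, 0],
  [0, -65, 0],
], roll=[0, 0, 0, 0, 0], jaw=[24, 24, 24, 24, 24])

```text
time: 15.2
eef_pos: [0.4691, -0.1114, 0.2059]
ee_rot: [-3.135, 0.156, -0.013]
wrist_force: [-0.6, -0.8, -0.5]
width: 0.251
```

```bash
python3 -c "
from h import *
p,d=eyes.grab_frame('scene');cv2.imwrite('pics/s12.png',cv2.resize(p[120:300,120:360,::-1],None,fx=3.3,fy=3.3))
rows([(.4955,.157,-.098)])"
```

```text
t15.25 pos [ 0.4694 -0.1095  0.2059] yaw -0.097 tilt [ 0.008  0.003 -1.   ] ->off [ 1.000e-01 -2.438e+02  2.400e+00] roll 0.001 F [ 0.7  2.9 -0.1] w 0.26
```

View pics/s12.png

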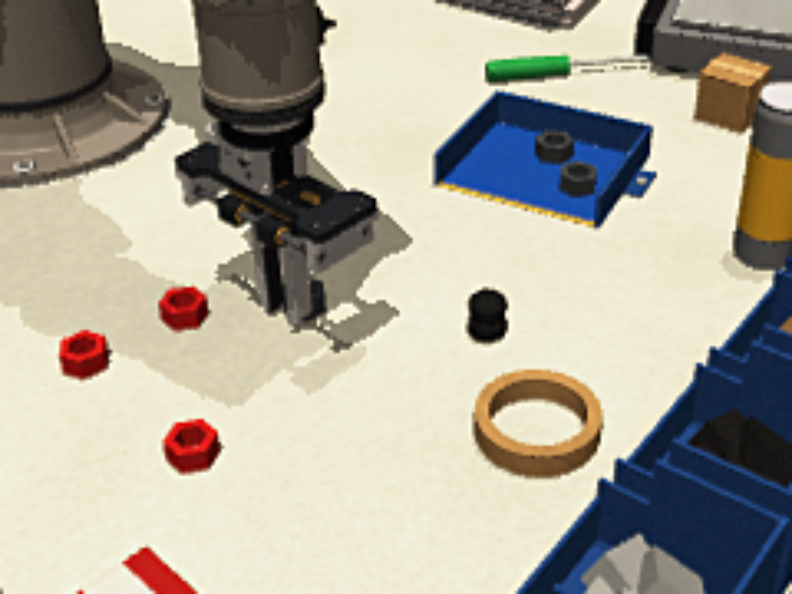

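apply_moves([
  [2, -13, 1],
  [4, -26, 1],
  [6, -39, 1],
  [8, -52, 1],
  [8, -65, 1],
], roll=[0, 0, 0, 0, 0], jaw=[24, 24, 24, 24, 24])

```text
time: 15.75
eef_pos: [0.484, -0.0445, 0.2052]
ee_rot: [-3.134, 0.153, -0.013]
wrist_force: [0.2, -0.1, -0.1]
width: 0.253
```

apply_moves([
  [0, -13, 0],
  [0, -26, 0],
  [0, -39, 0],
  [0, -52, 0],
  [0, -65, 0],
], roll=[0, 0, 0, 0, 0], jaw=[24, 24, 24, 24, 24])

```text
time: 16.25
eef_pos: [0.4903, 0.0212, 0.2055]
ee_rot: [-3.134, 0.153, -0.013]
wrist_force: [0.8, -0.5, -0.1]
width: 0.254
```

```bash
python3 -c "
from h import *
p,d=eyes.grab_frame('scene');cv2.imwrite('pics/s13.png',cv2.resize(p[120:300,120:360,::-1],None,fx=3.3,fy=3.3))
rows([(.4955,.157,0.05),(.484,.216,.16)])"
```

```text
t16.30 pos [0.4906 0.0232 0.2056] yaw -0.095 tilt [ 0.009  0.004 -1.   ] ->off [  -4.4 -109.9    1.6] roll -0.145 F [0.8 3.2 0. ] w 0.26
t16.30 pos [0.4906 0.0232 0.2056] yaw -0.095 tilt [ 0.009  0.004 -1.   ] ->off [ -18.9 -168.     1.8] roll -0.255 F [0.8 3.2 0. ] w 0.26
```

View pics/s13.png

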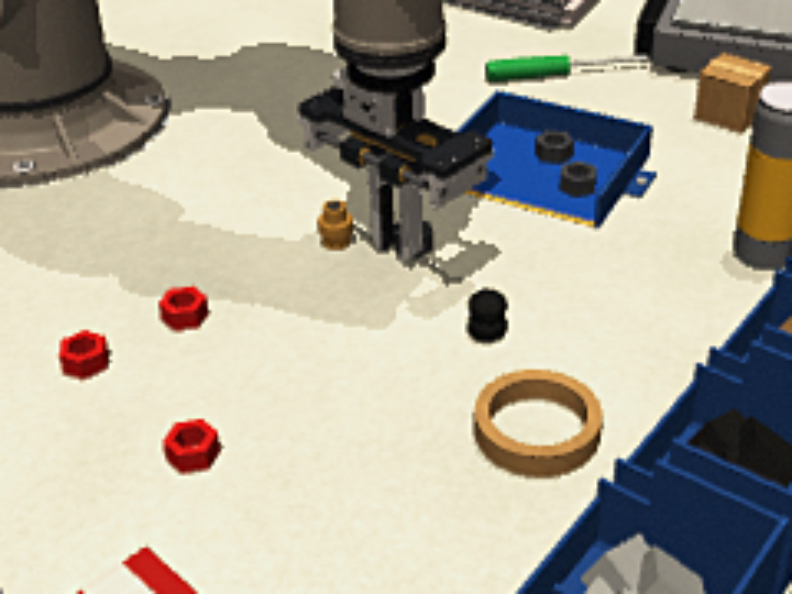

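```bash
python3 -c "
from h import *
rows([(.494,.06,-.07),(.495,.073,-.04),(.495,.086,-.01),(.495,.099,.02),(.495,.112,.05)])"
```

```text
t16.30 pos [0.4906 0.0232 0.2056] yaw -0.095 tilt [ 0.009  0.004 -1.   ] ->off [  0.4 -12.9   1.1] roll -0.025 F [0.8 3.2 0. ] w 0.26
t16.30 pos [0.4906 0.0232 0.2056] yaw -0.095 tilt [ 0.009  0.004 -1.   ] ->off [  0.9 -26.    1.2] roll -0.055 F [0.8 3.2 0. ] w 0.26
t16.30 pos [0.4906 0.0232 0.2056] yaw -0.095 tilt [ 0.009  0.004 -1.   ] ->off [  0.4 -39.    1.3] roll -0.085 F [0.8 3.2 0. ] w 0.26
t16.30 pos [0.4906 0.0232 0.2056] yaw -0.095 tilt [ 0.009  0.004 -1.   ] ->off [ -0.1 -52.    1.3] roll -0.115 F [0.8 3.2 0. ] w 0.26
t16.30 pos [0.4906 0.0232 0.2056] yaw -0.095 tilt [ 0.009  0.004 -1.   ] ->off [ -0.6 -65.    1.4] roll -0.145 F [0.8 3.2 0. ] w 0.26
```

apply_moves([
  [0, -13, 1],
  [1, -26, 1],
  [0, -39, 1],
  [0, -52, 1],
  [-1, -65, 1],
], roll=[-0.03, -0.06, -0.09, -0.12, -0.15], jaw=[24, 24, 24, 24, 24])

```text
time: 16.8
eef_pos: [0.4959, 0.0892, 0.2049]
ee_rot: [-3.136, -0.09, -0.014]
wrist_force: [-0.0, 0.5, -0.6]
width: 0.255
```

```bash
python3 -c "
from h import *
p,d=eyes.grab_frame('scene');cv2.imwrite('pics/s14.png',cv2.resize(p[120:300,120:360,::-1],None,fx=3.3,fy=3.3))
rows([(.4955,.157,0.1),(.486,.218,.16)])"
```

```text
t16.85 pos [0.4959 0.0912 0.2049] yaw 0.061 tilt [ 0.009  0.005 -1.   ] ->off [  4.5 -41.7   0.7] roll -0.039 F [-0.5  2.8  0.1] w 0.26
t16.85 pos [0.4959 0.0912 0.2049] yaw 0.061 tilt [ 0.009  0.005 -1.   ] ->off [   0.2 -103.3    0.9] roll -0.099 F [-0.5  2.8  0.1] w 0.26
```

View pics/s14.png

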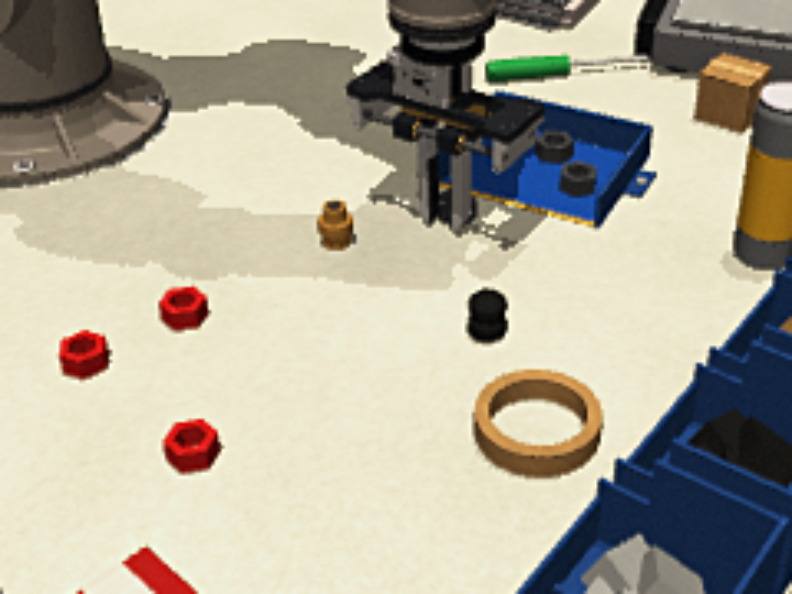

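apply_moves([
  [0, -12, 0],
  [0, -24, 0],
  [0, -36, 0],
  [0, -48, 0],
  [0, -60, 0],
], roll=[-0.02, -0.04, -0.06, -0.08, -0.1], jaw=[24, 24, 24, 24, 24])

```text
time: 17.35
eef_pos: [0.4922, 0.1521, 0.2052]
ee_rot: [-3.127, -0.255, -0.015]
wrist_force: [-0.3, -0.0, -0.6]
width: 0.258
```

```bash
python3 -c "
from h import *
p,d=eyes.grab_frame('scene');cv2.imwrite('pics/s15.png',cv2.resize(p[120:300,120:360,::-1],None,fx=3.3,fy=3.3))
rows([(.486,.215,.16)])"
```

```text
t17.40 pos [0.492  0.1541 0.2053] yaw 0.166 tilt [ 0.009  0.006 -1.   ] ->off [  4.  -37.1   1. ] roll 0.006 F [-1.2  3.3 -0.6] w 0.25
```

View pics/s15.png

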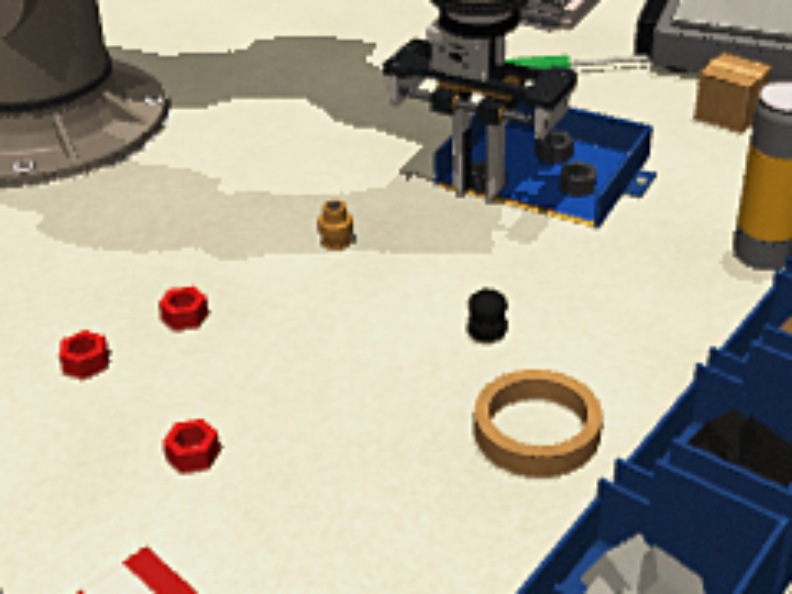

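apply_moves([
  [0, -11, 0],
  [1, -20, 0],
  [1, -28, 0],
  [2, -34, 0],
  [2, -37, 0],
], roll=[0, 0, 0, 0, 0], jaw=[24, 24, 24, 24, 24])

```text
time: 17.9
eef_pos: [0.4879, 0.1916, 0.2055]
ee_rot: [-3.125, -0.26, -0.016]
wrist_force: [-0.0, -0.3, 0.3]
width: 0.254
```

apply_moves([
  [0, 8, 0],
  [0, 22, -5],
  [0, 40, -40],
  [0, 65, -80],
  [0, 105, -100],
], roll=[0, 0, 0, 0, 0], jaw=[24, 24, 24, 24, 24])

```text
time: 18.4
eef_pos: [0.5046, 0.0863, 0.3081]
ee_rot: [-3.124, -0.262, -0.02]
wrist_force: [1.7, 0.6, 0.1]
width: 0.258
```

apply_moves([
  [0, 40, -15],
  [0, 80, -30],
  [0, 120, -40],
  [0, 160, -40],
  [0, 160, -40],
], roll=[0, 0, 0, 0, 0], jaw=[24, 24, 24, 24, 24])

```text
time: 18.9
eef_pos: [0.5303, -0.0788, 0.3479]
ee_rot: [-3.127, -0.249, -0.022]
wrist_force: [-0.8, 0.3, 0.3]
width: 0.256
```

```bash
python3 - <<'E'
from h import *
s,_=eyes.grab_frame('scene');cv2.imwrite('pics/s16.png',cv2.resize(s[120:300,120:360,::-1],None,fx=3.3,fy=3.3))
t,_=eyes.grab_frame('top');cv2.imwrite('pics/t16.png',cv2.resize(t[140:290,140:360,::-1],None,fx=3.3,fy=3.3))
mouth=np.array([.533,.163]);X=np.array([np.cos(.164),np.sin(.164)]);Y=np.array([-X[1],X[0]])
for n,im in(("top",t),("scene",s)):
    h=cv2.cvtColor(im,cv2.COLOR_RGB2HSV); m=(h[...,1]<110)&(im.max(2)<95)
    roi=np.zeros(m.shape,np.uint8); c=np.array([.525,.235])
    q=[[*(mouth+X*a+Y*b),0.005] for a,b in((-78,5),(78,5),(78,140),(-78,140))] if 0 else [[*(mouth+X*a/1000+Y*b/1000),0.005] for a,b in((-78,0),(78,0),(78,142),(-78,142))]
    cv2.fillConvexPoly(roi,pix(n,q).astype(np.int32),1)
    for b in blobs(m&(roi>0),n,.01): w=b[2][:2]-mouth; print(n,*b,"tray x,depth",np.round([w@X,w@Y],3))
    roi[:]=0
E
```

```text
top [186.6 198.8] [12 11 61] [0.566 0.23  0.01 ] tray x,depth [0.043 0.061]
top [173.6 214.2] [12 11 66] [0.5124 0.2712 0.01  ] tray x,depth [-0.003  0.11 ]
top [189.3 222.9] [12 11 65] [0.4842 0.2165 0.01  ] tray x,depth [-0.039  0.061]
scene [287.7 164. ] [12 10 89] [0.5146 0.2696 0.01  ] tray x,depth [-0.001  0.108]
scene [272.2 168.3] [12 10 92] [0.4866 0.2127 0.01  ] tray x,depth [-0.038  0.057]
scene [294.7 173.6] [11 10 91] [0.5677 0.2281 0.01  ] tray x,depth [0.045 0.059]
```

View pics/s16.png

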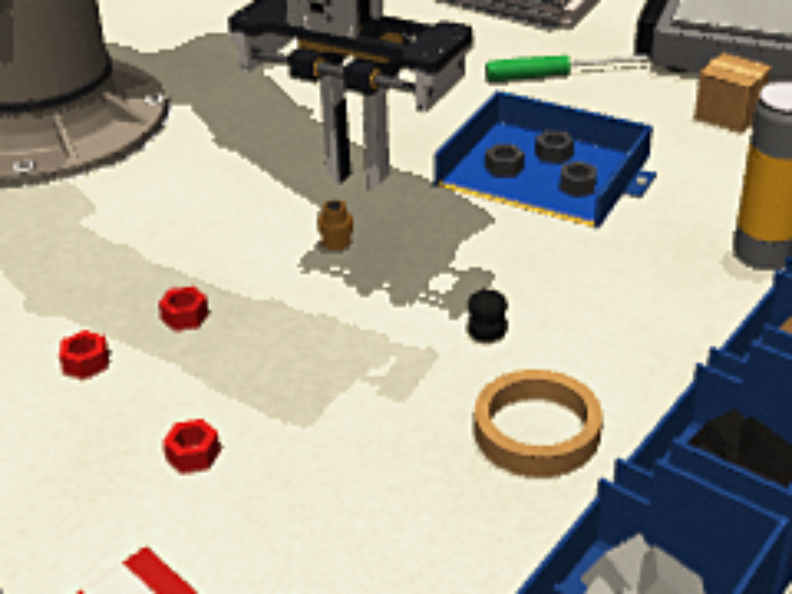

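View pics/t16.png

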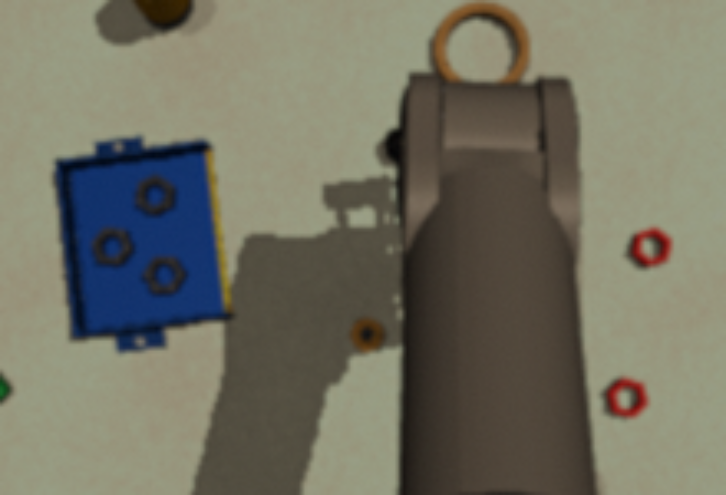

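All three nuts lie flat and wholly inside the tray. They are 57–110 mm past the mouth and within 45 mm of the tray's centreline. The union, buffer and red nuts are where they were, and the gripper is raised and clear, so I'm handing the job in.

```bash
python3 -c "
from cell import r
print(r.sign_off())"
```

```text
the job is handed in; nothing more can be done
None
```

All three dark nuts are in the blue tray, and I handed the job in at about 19 s of the 72 s allowed. I swept them in one at a time with the fingertips about 5 mm above the counter. The jaws were fixed at 24 mm, too narrow to take in a nut, so nothing was pinched or lifted.

- **Nut positions:** in the last pictures all three nuts lie flat. Their centres are 57–61, 57–61 and 108–110 mm past the mouth, and about −39, +44 and −2 mm from the tray's centreline. The two views agree to about 4 mm. The nuts are 42 mm across and the floor is 170 by 150 mm, so each is wholly inside.
- **Everything else:** the union, buffer, tape and all three red look-alikes appeared unmoved in the last scene picture, which I judged by eye. In the top view the arm hid part of the buffer and one red nut. The carton and spray can were only partly in frame, and I did not re-measure them.
- **Forces:** every wrist force reading stayed below 10 N. The largest, about 8 N, came while the arm was moving in free air.

No check failed.

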